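Shut the recessed fine release valve of a bench load unit

TASK

The fine release valve of the grey hydraulic unit on the bench has been left open. Swing the steel dust cover right off the well, turn the wing knob down in the well clockwise until the valve is finger-tight on its seat (go by feel: clearly snug, but do not force it, the seat is soft), then swing the cover back over the well. Do not lean hard on the unit's housing, and leave the deck's other knob and everything lying about as they are.

Things in the scene. Friction and masses are not known exactly. Their poses are not given: they have to be found in the camera images.
- housing: Grey steel housing of the hydraulic unit, 240 (x) x 360 (y) x 120 mm tall, fixed to the bench; its origin is the middle of its underside at bench height, z up, -x is its front. Its flat top is the deck. On the deck: the well under its steel cover (right), a flush round dial, a lamp and a low proud black knob. The seat is inside.
- well (a point): Centre of the mouth of the round well, at deck level (120 mm above the bench). The well is 72 mm across and 34 mm deep with straight walls and a flat floor; its axes are those of the housing. The sunken valve knob stands in its middle, so the fingers must go in part-closed (no more than 38 mm between them for fingers about 15 mm thick).
- knob: Aluminium wing knob of the valve, upright in the middle of the well: a bar 30 mm long (its x axis), 12 mm thick (its y axis), 24 mm tall, on a 28 mm round skirt 4 mm thick. The origin is on the turning axis, half-way up the bar, 18 mm below deck level, 16 mm above the well's floor. A black line marks the +x end. Clockwise from above closes the valve.
- knob_top (a point): Middle of the knob's top, 6 mm below the deck. Feel: the knob is 0.9 to 2.5 rad open, differently each time; nothing shows where the seat is. Steady drag 0.08 N m; once the seat is met, 0.09 N m more per 0.1 rad. Finger-tight is 0.1 to 0.35 N m above the drag; 0.45 above damages the seat. Let go, it springs back a little and stays on the seat by its drag.
- cover (a joint): Swing angle of the dust cover, rad: 0 = shut over the well, growing anticlockwise seen from above (from over the well towards the unit's right-hand side, -y), stop at 2.0. The well is clear of it from 1.5 on. It stays where it is left; moving it takes about 1.5 N at the stud. The cover is a steel disc 86 mm across and 4 mm thick on an arm, just above the deck.
- cover_stud (a point): Middle of the upright round stud on the cover by which it is swung: 12 mm in diameter, 26 mm tall, this point half-way up; its foot is the cover's upper face, 5 mm above the deck. It stands 72 mm from the cover's pivot, over the well when shut. Its x axis points from the stud to the pivot.
- cover_pivot (a point): Axis of the cover's pivot (vertical), at the height of the cover's upper face, on the deck 58 mm behind (+x of) the well's centre.
- pace_mark (a point): White mark on the low proud black pacing knob (42 mm across, 23 mm tall) on the deck's left; 16 mm off that knob's axis. It is not to be turned.
- washer: Loose steel ring on the deck left of the well, 44 mm across, 10 mm thick; origin under its centre.
- grease: Jar, 64 mm across, 75 mm tall, left of the unit; origin under its centre.
- oil: White bottle, 52 mm across, 130 mm tall, behind the unit on the left; origin under its centre.
- cube_a: Mortar test cube, 71 mm, left of the unit; origin under its centre.
- cube_b: Mortar test cube, 71 mm, right of the unit; origin under its centre.
- brush: Brush lying on the bench to the right of the unit, along its x axis.
- spanner: Steel spanner, 170 mm long, lying on the bench in front of the unit, along its x axis.

How it is judged:
By the outcome, as a careful person would: the job done as asked, in the order asked, and still so for the second after the job is handed in, with the robot touching nothing.
It also fails if it takes over 72 s, if anything falls off the work surface, if the arm or the gripper's body presses on something with over 40 N, if the wrist force passes 120 N, or if a joint passes its speed limit or range.

ROBOT

A 7-joint arm with a two-finger parallel gripper is mounted at the origin on the work surface. World frame = base frame: x ahead of the robot, y to its left, z up, the work surface at z = 0. Lengths are in m, angles in rad, forces in N, time in s.
With the tool pointing down it reaches from about 0.425 to 0.875 m from the base axis. Payload 4.7 kg.
Tool frame: the origin (TCP) lies at the very end of the fingers, on their centre line; the grasp point (between the pads) lies 19 mm behind it; y points along the fingers, z is the direction in which the jaws open and shut, and the axes are right-handed (so a half turn about y gives the same grasp; the last joint's range is limited). The gripper opens to 85 mm and grips with 20 to 120 N. Pads are 22 mm wide; open, the fingers measure 114 mm over their backs; the gripper's body (76 mm by 85 mm) begins 54 mm behind the grasp point. The pads swing forward as they close: fully open they stand 13 mm farther back than shut.
Start: joints at [-1.335, 0.321, -0.07, 1.45, 0.023, 1.371, -0.057], TCP at [0.143, 0.634, 0.206] pointing down, gripper open.
Joint ranges: [-2.86, 2.86], [-0.3, 2.09], [-1.38, 1.24], [0.06, 2.45], [-1.56, 4.7], [0.09, 2.05], [-2.69, 2.69]. Speed limits (rad/s): [2.57, 2.57, 3.14, 3.14, 3.14, 3.14, 3.14].

INTERFACE

Orientations are given as [roll, pitch, yaw] about the fixed x, y, z axes, in that order (R = Rz(yaw) Ry(pitch) Rx(roll)).
In Python, from cell import manip, fingers, ik, readout, eyes gives the robot as it stands. Calls block until the motion is done:
- manip.goto(position, orientation): joint-space move of the TCP to a pose.
- manip.movel(position, ori=None, rate=0.15, max_force=None): straight line of the TCP; ori=None keeps the orientation; rate is the mean speed in m/s. With max_force (N) it stops when the force on the tool has changed by that much, and returns True; else False.
- manip.movej(angles): joint-space move.
- fingers.set_gripper(opening, force=None): finger opening in m; force is the grip in N (None keeps the last); returns when the fingers have stopped.
- manip.hold(seconds).
- ik(position, orientation): joint angles nearest the present ones, or None.
- readout.sense(): the state.
- eyes.read_camera(name): name is "scene" or "side" or "wrist"; returns (picture, depth): 400x640x3 uint8, red, green, blue; 400x640 float32, m along the optical axis (not along the pixel's ray), 0 where there is no reading.
- eyes.camera_info(name): a dict with "mtx" (3x3 intrinsics, pixels), "extrinsics" (4x4, takes a point from camera to world coordinates); the wrist camera has in their place "hand_eye" (4x4, takes a point from camera to tool coordinates, whose origin is the TCP and whose axes are the tool frame's). Camera axes: x right, y up, looking along -z (the intrinsics and any distortion apply to the point x, -y, -z); pixel columns grow to the right and rows downward; lengths in m; the calibration is good to about 2 mm. A picture is of the moment at which its call begins: read the wrist's pose just before it. camera_info takes no time and is no camera call.
A pose or a line that the arm cannot do raises manip.IKError and nothing moves.
- manip.job_done(): hands the job in, once; it reports no verdict.
The state is a dict: "time": time; "qpos": joint angles; "qvel": joint speeds; "joint_efforts": joint torques, N m; "tool_pos": TCP position; "tcp_rot": TCP orientation; "ft_force": force on the tool from outside, world axes, zero at the start; "torque": the same for the moment, N m; "grip_width": finger opening in m.
Only numpy, scipy, OpenCV 4.12 (cv2) and the standard library are available. Lean on these libraries where they do the work, as an engineer would, in place of code of your own. Each camera call takes 0.05 s, during which the arm holds its last target.

## Working session

There is one attempt and no reset: what is moved stays moved. The work goes in short steps, each a Python script; the robot and the scene stay as the last script left them, time stands still between calls to the robot, and variables do not carry over. Pictures are saved under pics/ and viewed, and the job is handed in when it is done.

```bash
ls; mkdir -p pics
python3 - <<'E'
from cell import manip, fingers, ik, readout, eyes
import cv2,numpy as np
s=readout.sense();print(s)
for n in ["scene","side","wrist"]:
    im,d=eyes.read_camera(n);cv2.imwrite(f"pics/{n}0.png",im[:,:,::-1]);np.savez(f"pics/{n}0.npz",im=im,d=d)
    print(n,eyes.camera_info(n))
E
```

```text
pics
{'time': 0.0, 'qpos': array([-1.33491508,  0.32182702, -0.07008569,  1.45165856,  0.02259659,
        1.37072829, -0.05689984]), 'qvel': array([-0.00045504,  0.00124882,  0.00074152, -0.00161561,  0.00199809,
        0.00226775,  0.00064947]), 'joint_efforts': array([ 2.47694134e-04, -4.93588042e+01, -3.81869758e-01, -3.14330399e+01,
        1.30311868e-02,  1.14368772e-02, -2.00377869e-06]), 'tool_pos': array([0.14290441, 0.63353029, 0.20492914]), 'tcp_rot': array([-1.57262832e+00, -9.00425794e-05, -2.21750575e-01]), 'ft_force': array([-0.25879351, -0.61953772, -0.1805198 ]), 'torque': array([-0.0403348 , -0.02779257, -0.00123699]), 'grip_width': 0.08525209475301694}
scene {'mtx': array([[520.29742196,   0.        , 318.22482397],
       [  0.        , 520.29742196, 202.81457412],
       [  0.        ,   0.        ,   1.        ]]), 'extrinsics': array([[ 0.46774102, -0.67638594,  0.56896432,  1.27567472],
       [ 0.88372375,  0.34635439, -0.31475542, -0.30719737],
       [ 0.01583285,  0.6500313 ,  0.75974247,  1.06070381],
       [ 0.        ,  0.        ,  0.        ,  1.  
[... 261 characters left out ...]
[-0.18252369,  0.63699109, -0.7489509 , -0.5651126 ],
       [-0.00824613,  0.76072857,  0.64901775,  0.71618183],
       [ 0.        ,  0.        ,  0.        ,  1.        ]])}
wrist {'mtx': array([[302.93712617,   0.        , 326.41094901],
       [  0.        , 302.93712617, 200.63653024],
       [  0.        ,   0.        ,   1.        ]]), 'hand_eye': array([[ 1.26447659e-04, -9.65718019e-01, -2.59593318e-01,
        -6.59424615e-02],
       [ 9.63961427e-04,  2.59593318e-01, -9.65717547e-01,
        -1.67932361e-01],
       [ 9.99999527e-01, -1.28125223e-04,  9.63739887e-04,
        -6.26441610e-04],
       [ 0.00000000e+00,  0.00000000e+00,  0.00000000e+00,
         1.00000000e+00]])}
```

View pics/scene0.png

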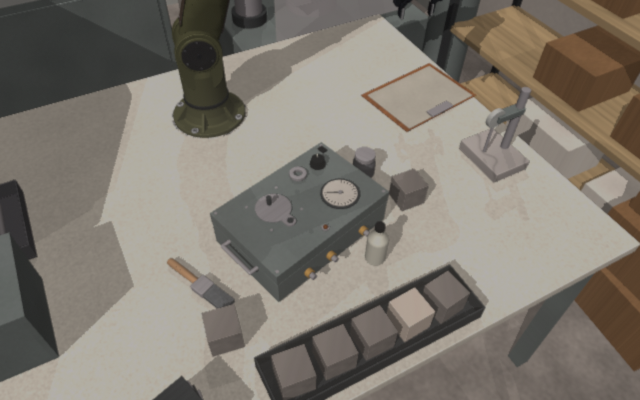

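View pics/side0.png

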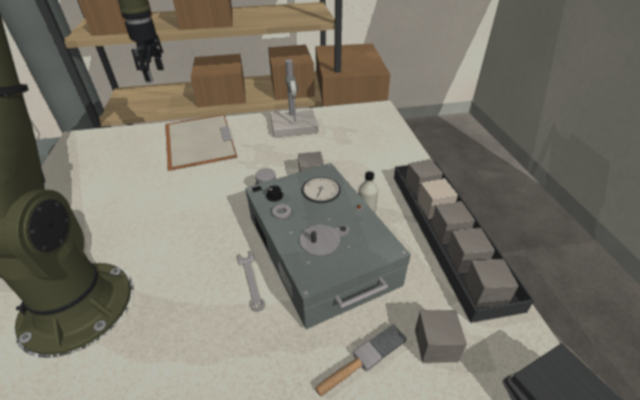

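View pics/wrist0.png

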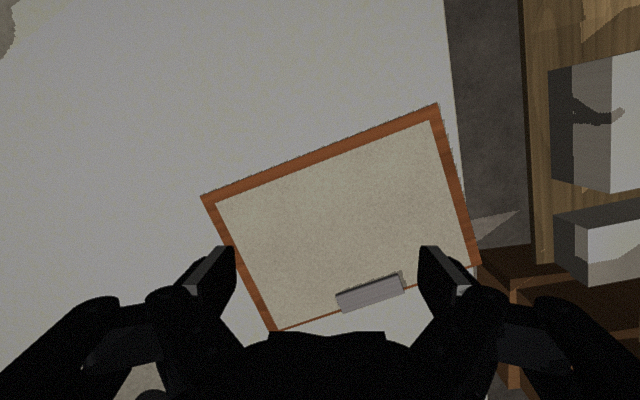

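The scene view shows the cover disc at about (272,208) with its stud near (270,200). The pivot is at (291,220), the washer at (298,173), and the black knob at (318,160). The side view agrees, with the cover at about (320,240). Next I'll deproject these points.

```bash
cat > h.py <<'E'
import numpy as np,cv2
from scipy.spatial.transform import Rotation as Rt
def cloud(d,K,T):
    v,u=np.mgrid[:d.shape[0],:d.shape[1]]
    x=(u-K[0,2])/K[0,0]*d; y=(v-K[1,2])/K[1,1]*d
    P=np.stack([x,-y,-d,np.ones_like(d)],-1)@np.asarray(T).T
    return P[...,:3]
def tool_T(s):
    T=np.eye(4);T[:3,:3]=Rt.from_euler('xyz',s['tcp_rot']).as_matrix();T[:3,3]=s['tool_pos'];return T
E
python3 - <<'E'
from cell import eyes
from h import *
for n,c in [("scene",dict(cover=(272,208),pivot=(291,220),stud=(270,198),knob=(318,160),washer=(292,175))),("side",dict(cover=(330,238),pivot=(342,229),stud=(313,235),knob=(275,192),washer=(275,212)))]:
    f=np.load(f"pics/{n}0.npz");i=eyes.camera_info(n)
    P=cloud(f['d'],i['mtx'],i['extrinsics'])
    for k,(u,v) in c.items(): print(n,k,P[v,u].round(4))
    z=P[...,2]; m=(f['d']>0)&(abs(z-.121)<.006)&(P[...,0]>.3)&(P[...,0]<.9)&(abs(P[...,1])<.5)
    nn,lab,st,_=cv2.connectedComponentsWithStats(m.astype(np.uint8),connectivity=4);k=1+st[1:,4].argmax()
    q=P[lab==k];print(len(q),np.median(q[:,2]))
    print(cv2.minAreaRect(q[:,:2].astype(np.float32)))
    b=cv2.boxPoints(cv2.minAreaRect(q[:,:2].astype(np.float32)));print(b)
    w=(z>.127)&(z<.17)&(P[...,0]>.3)&(P[...,0]<.9)&(abs(P[...,1])<.5)
    nn,lab,st,_=cv2.connectedComponentsWithStats(w.astype(np.uint8))
    for k in range(1,nn):
        if st[k,4]>6: q=P[lab==k];print(st[k],q.mean(0).round(4),q.min(0).round(3),q.max(0).round(3))
    cv2.imwrite(f"pics/{n}_crop.png",cv2.resize(f['im'][130:330,180:420] if n=="side" else f['im'][130:300,200:400],None,fx=3,fy=3,interpolation=cv2.INTER_CUBIC)[:,:,::-1])
E
```

```text
scene cover [ 0.5394 -0.0233  0.1246]
scene pivot [ 0.5952 -0.0009  0.1289]
scene stud [ 0.5279 -0.0219  0.1478]
scene knob [0.4629 0.1388 0.142 ]
scene washer [0.4677 0.0639 0.128 ]
10526 0.1207377166085753
((0.549743115901947, 0.04852275550365448), (0.24489502608776093, 0.3647373914718628), 15.606460571289062)
[[ 0.3827476   0.19122607]
 [ 0.48087233 -0.16006428]
 [ 0.71673864 -0.09418055]
 [ 0.6186139   0.2571098 ]]
[310 153  16  16 180] [0.4608 0.1382 0.1383] [0.441 0.119 0.127] [0.476 0.158 0.147]
[289 166  18  14 138] [0.4684 0.0802 0.1306] [0.444 0.059 0.127] [0.491 0.101 0.136]
[321 178  39  30 469] [0.5722 0.1411 0.1286] [0.525 0.094 0.127] [0.617 0.186 0.133]
[264 194   9  16  67] [ 0.5252 -0.0242  0.1387] [ 0.5   -0.034  0.127] [ 0.541 -0.006  0.154]
[274 202   6   5   8] [ 0.5351 -0.0105  0.1277] [ 0.527 -0.015  0.127] [ 0.54  -0.005  0.129]
[255 206   5   5   9] [ 0.5261 -0.0566  0.1278] [ 0.518 -0.06   0.127] [ 0.531 -0.053  0.129]
[282 208   7  11  19] [ 0.5698 -0.0019  0.1282] [ 0.557 -0.017  0.127] [0.581 0.009 0.13 ]
[277 213   5   3   8] [ 0.5658 -0.0184  0.1279] [
[... 635 characters left out ...]
883449 ]
 [ 0.48224965 -0.161441  ]
 [ 0.7144654  -0.09694442]
 [ 0.61731434  0.25284147]]
[365 171  10   6  40] [0.7005 0.1695 0.1286] [0.69  0.159 0.127] [0.712 0.18  0.131]
[267 186  15  14 160] [0.4559 0.1329 0.1381] [0.439 0.12  0.127] [0.473 0.154 0.144]
[319 186   4   4  12] [0.5697 0.1386 0.1281] [0.565 0.134 0.127] [0.574 0.144 0.13 ]
[272 204  19  14 137] [0.4668 0.0761 0.1284] [0.446 0.055 0.127] [0.487 0.099 0.131]
[357 205   4   3   7] [0.6432 0.0575 0.128 ] [0.64  0.053 0.127] [0.646 0.061 0.129]
[340 226   7   5  24] [ 0.5922 -0.0065  0.1286] [ 0.586 -0.012  0.127] [0.599 0.001 0.131]
[311 231   6  12  62] [ 0.5242 -0.0298  0.1415] [ 0.519 -0.033  0.128] [ 0.53  -0.022  0.151]
```

View pics/scene_crop.png

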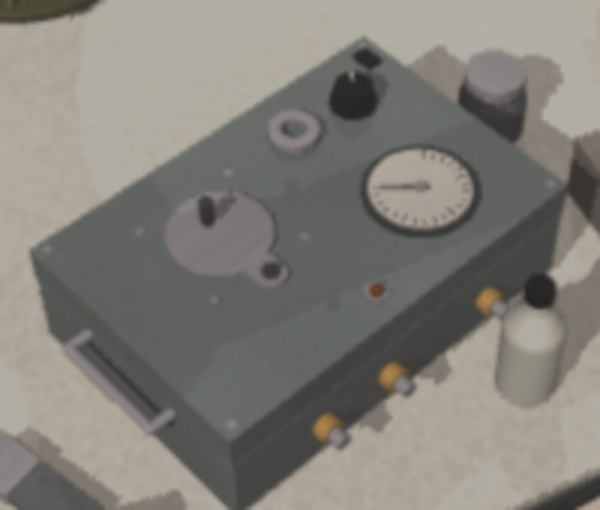

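View pics/side_crop.png

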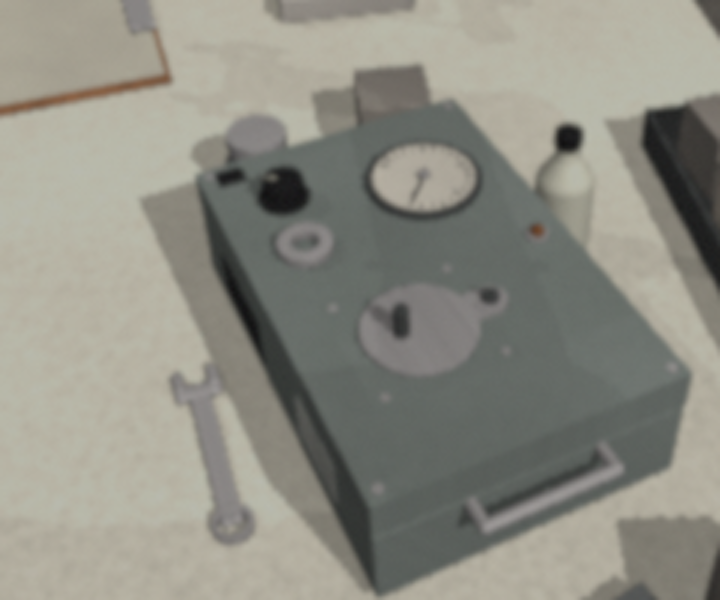

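The deck fits the given sizes: yaw is about 0.272, centre about (0.550, 0.047), and z is 0.12. The pivot at (0.593,-0.005) and the stud at (0.525,-0.026) are 71 mm apart, as they should be. I'll go above them and refine with the wrist camera.

Run:
```python
from cell import manip, fingers, ik, readout, eyes
from h import *
yaw=0.272-np.pi
c=np.array([0.54,-0.02]);xt=np.array([np.cos(yaw),np.sin(yaw)])
p=c-0.02*xt
for y in (yaw,yaw+1.75,-1.6): 
    q=ik([p[0],p[1],.27],[-np.pi/2,0,y]);print(None if q is None else np.round(q,2))
manip.goto([p[0],p[1],.27],[-np.pi/2,0,yaw])
fingers.set_gripper(0.020,20)
s=readout.sense();im,d=eyes.read_camera("wrist");i=eyes.camera_info("wrist")
print(s['time'],s['tool_pos'],s['tcp_rot'],s['grip_width'],s['qpos'].round(2),s['ft_force'],s['torque'])
T=tool_T(s)@i['hand_eye'];P=cloud(d,i['mtx'],T);np.savez("pics/w1.npz",im=im,P=P,d=d,T=T,K=i['mtx'])
cv2.imwrite("pics/w1.png",im[:,:,::-1])
```

```text
[-0.63  0.11  0.67  1.6  -0.07  1.45 -1.26]
[-0.42  0.1   0.43  1.6  -0.04  1.45  0.47]
[-0.35  0.1   0.36  1.59 -0.04  1.45 -0.02]
3.5083 [ 0.55926922 -0.01465632  0.26998535] [-1.57079015e+00 -1.20691562e-05 -2.86963453e+00] 0.019731628381296325 [-0.63  0.11  0.67  1.6  -0.07  1.45 -1.26] [-0.24247748  0.39986276  0.22641868] [-0.0115191  -0.05166439  0.02763759]
```

View pics/w1.png

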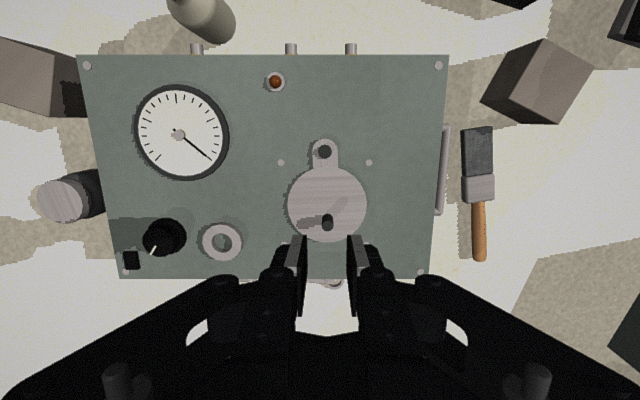

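The wrist picture shows the pivot at (324,152), the cover disc at (327,203) and the stud at (327,222). The washer is at (222,242) and the pacing knob at (165,237). Now I'll refine the pivot and stud positions.

Run:
```python
from h import *
f=np.load("pics/w1.npz");P=f['P'];z=P[...,2];K=f['K'];T=f['T']
def ray(u,v,h):
    d=np.array([(u-K[0,2])/K[0,0],-(v-K[1,2])/K[1,1],-1]);d=T[:3,:3]@d;o=T[:3,3];return (o+d*(h-o[2])/d[2]).round(4)
for k,(u,v) in dict(pivot=(324,152),disc=(327,203),studtop=(327,217),deck=(260,180)).items(): print(k,P[v,u].round(4))
print("pivot ray",ray(324,152,.125),"disc",ray(327,203,.125))
print("corners",[ray(*c,.12) for c in((77,55),(449,55),(435,278),(119,278))])
for n,(a,b,c,d,lo,hi) in dict(stud=(190,235,315,342,.140,.16),disc=(160,245,285,370,.123,.129),piv=(135,165,310,340,.1275,.15)).items():
    m=(z[a:b,c:d]>lo)&(z[a:b,c:d]<hi);q=P[a:b,c:d][m];print(n,len(q),q.mean(0).round(4),q.min(0).round(4),q.max(0).round(4))
cv2.imwrite("pics/w1c.png",cv2.resize(f['im'][120:250,260:400],None,fx=4,fy=4,interpolation=cv2.INTER_CUBIC)[:,:,::-1])
```

```text
pivot [ 0.5906 -0.0041  0.1303]
disc [ 0.5386 -0.0218  0.1246]
studtop [ 0.5284 -0.0246  0.1405]
deck [0.5427 0.0536 0.1197]
pivot ray [ 0.5901 -0.0042  0.125 ] disc [ 0.5387 -0.0217  0.125 ]
corners [array([0.6151, 0.2492, 0.12  ]), array([ 0.7113, -0.0956,  0.12  ]), array([ 0.4839, -0.1678,  0.12  ]), array([0.3855, 0.1866, 0.12  ])]
stud 131 [ 0.5242 -0.0258  0.1492] [ 0.5176 -0.0321  0.1404] [ 0.5289 -0.0205  0.1528]
disc 4744 [ 0.5396 -0.021   0.1249] [ 0.4939 -0.0645  0.123 ] [0.5858 0.0206 0.1289]
piv 146 [ 0.5915 -0.0044  0.13  ] [ 0.5847 -0.0109  0.128 ] [0.603  0.0023 0.1319]
```

View pics/w1c.png

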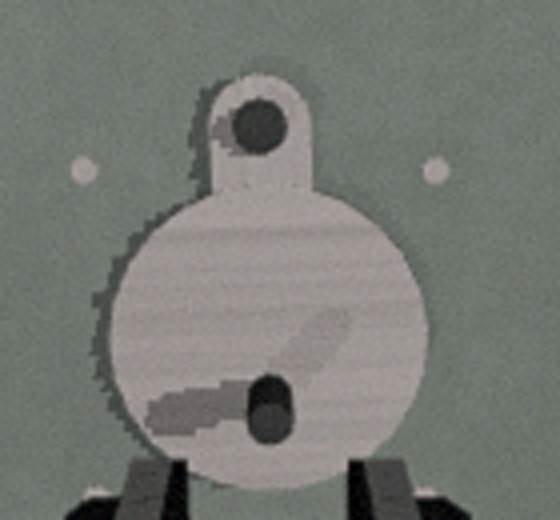

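```bash
cat > arc.py <<'E'
from cell import manip, fingers, ik, readout, eyes
from h import *
PIV=np.array([0.592,-0.0045]);R=.072;H=0.275
def stud(th,z,dth=0):
    a=np.pi+H+th
    return [PIV[0]+R*np.cos(a),PIV[1]+R*np.sin(a),z],[-np.pi/2,0,H-np.pi+th]
def say(t=''):
    s=readout.sense();print(t,round(s['time'],2),s['tool_pos'].round(4),s['tcp_rot'][2].round(3),'w',round(s['grip_width'],4),'F',s['ft_force'].round(2),'T',s['torque'].round(3));return s
E
python3 - <<'E'
from arc import *
p,o=stud(0,.18);manip.movel(p,o,rate=.15)
p,o=stud(0,.131);hit=manip.movel(p,o,rate=.08,max_force=6);say(f'down {hit}')
if not hit:
    for th in np.arange(.25,1.8,.25):
        h=manip.movel(*stud(th,.131),rate=.08,max_force=12);say(f'{th:.2f} {h}')
        if h: break
E
```

```text
down False 5.12 [ 0.523  -0.0241  0.1312] -2.867 w 0.0203 F [ 0.91 -0.16  0.64] T [0.008 0.003 0.028]
0.25 False 5.52 [ 0.53   -0.0406  0.1315] -2.62 w 0.0201 F [-0.07  0.37 -0.49] T [ 0.044  0.022 -0.016]
0.50 False 5.92 [ 0.5404 -0.0544  0.131 ] -2.37 w 0.0198 F [-0.3  -0.23  0.13] T [ 0.048  0.002 -0.039]
0.75 False 6.32 [ 0.5542 -0.0654  0.1309] -2.121 w 0.0202 F [ 0.49 -0.33 -0.41] T [-0.024  0.011  0.023]
1.00 False 6.72 [ 0.5704 -0.0729  0.1308] -1.871 w 0.0199 F [-0.7  -0.13 -0.07] T [-0.027 -0.001 -0.019]
1.25 False 7.12 [ 0.5881 -0.0761  0.1308] -1.621 w 0.0202 F [-1.27  0.58  0.13] T [ 0.021  0.014 -0.008]
1.50 False 7.52 [ 0.6059 -0.0749  0.1309] -1.371 w 0.0204 F [-0.04  0.13  0.17] T [ 0.024  0.033 -0.011]
1.75 False 7.92 [ 0.6228 -0.0694  0.1309] -1.121 w 0.0198 F [-0.76 -0.27 -0.41] T [-0.042 -0.03  -0.034]
```

Run:
```python
from arc import *
p,o=stud(1.75,.20);manip.movel(p,o,rate=.2)
fingers.set_gripper(.026,20)
yaw=-1.3; c=np.array([0.536,-0.020]);p=c-0.02*np.array([np.cos(yaw),np.sin(yaw)])
manip.goto([p[0],p[1],.27],[-np.pi/2,0,yaw])
s=say();im,d=eyes.read_camera("wrist");i=eyes.camera_info("wrist")
T=tool_T(s)@i['hand_eye'];P=cloud(d,i['mtx'],T);np.savez("pics/w2.npz",im=im,P=P,d=d,T=T,K=i['mtx'])
cv2.imwrite("pics/w2.png",im[:,:,::-1])
cv2.imwrite("pics/w2c.png",cv2.resize(im[120:280,230:430],None,fx=4,fy=3.75,interpolation=cv2.INTER_CUBIC)[:,:,::-1])
```

```text
9.24 [ 0.5307 -0.0008  0.2699] -1.299 w 0.0264 F [-0.27 -0.19  1.23] T [-0.066 -0.029  0.014]
```

View pics/w2.png

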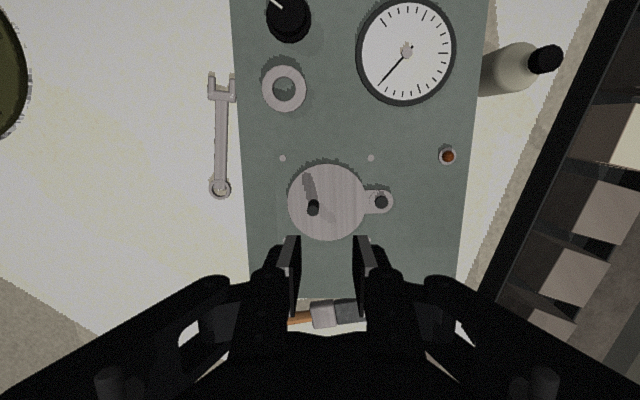

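View pics/w2c.png

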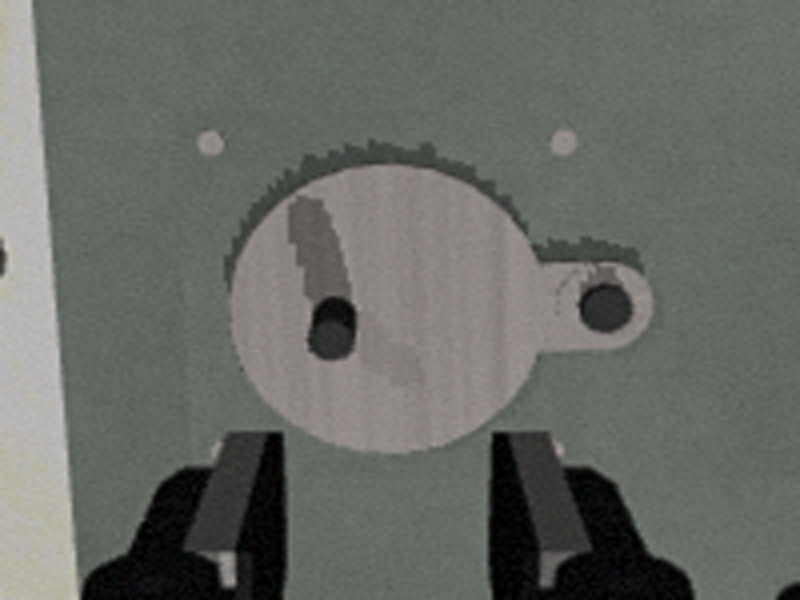

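The cover has not moved: disc still at (327,203), pivot at (382,202). The fingers must have missed the stud. I'll check where the TCP projects against where the fingertips appear.

Run:
```python
from arc import *
i=eyes.camera_info("wrist");K=i['mtx'];HE=np.linalg.inv(i['hand_eye'])
def proj(p):
    q=HE@np.r_[p,1];return (K[0,2]+K[0,0]*q[0]/-q[2]).round(1),(K[1,2]-K[1,1]*q[1]/-q[2]).round(1)
for p in [(0,0,0),(0,0,.013),(0,0,-.013),(0.011,0,.013),(-.011,0,.013),(0,-.02,0.013)]: print(p,proj(p))
for n in("w1","w2"):
    f=np.load(f"pics/{n}.npz");P=f['P'];z=P[...,2]
    m=(z>.138)&(z<.16)&(abs(P[...,0]-.53)<.06)&(abs(P[...,1]+.02)<.05);print(n,P[m].mean(0),P[m].max(0))
f=np.load("pics/w2.npz");P=f['P']
Ti=np.linalg.inv(f['T']@HE)  # world->tool
L=P@Ti[:3,:3].T+Ti[:3,3]
for u,v in [(290,237),(290,245),(295,260),(363,237),(363,250),(355,280),(290,300)]: print(u,v,'tool',L[v,u].round(4))
```

```text
(0, 0, 0) (np.float64(327.9), np.float64(233.0))
(0, 0, 0.013) (np.float64(349.9), np.float64(233.0))
(0, 0, -0.013) (np.float64(305.9), np.float64(233.0))
(0.011, 0, 0.013) (np.float64(349.5), np.float64(250.2))
(-0.011, 0, 0.013) (np.float64(350.3), np.float64(215.3))
(0, -0.02, 0.013) (np.float64(352.8), np.float64(246.7))
w1 [ 0.52434846 -0.02585913  0.14873086] [ 0.52894988 -0.02045855  0.15275653]
w2 [ 0.52242499 -0.02458507  0.14903359] [ 0.52825899 -0.01986948  0.15287967]
290 237 tool [-0.0107 -0.0328 -0.0183]
290 245 tool [-0.0109 -0.0429 -0.0171]
295 260 tool [-0.0092 -0.0542 -0.0138]
363 237 tool [-0.0107 -0.033   0.0165]
363 250 tool [-0.0112 -0.049   0.0146]
355 280 tool [ 0.0062 -0.0434  0.0122]
290 300 tool [ 0.0036 -0.0632 -0.0153]
```

By depth, the visible fingertips are 20–30 mm behind the reported TCP, which explains the miss. I'll check that independently with the fixed cameras.

Run:
```python
from arc import *
s=say()
for n in("scene","side"):
    im,d=eyes.read_camera(n);i=eyes.camera_info(n);P=cloud(d,i['mtx'],i['extrinsics'])
    m=(d>0)&(np.hypot(P[...,0]-s['tool_pos'][0],P[...,1]-s['tool_pos'][1])<.06)&(P[...,2]>.2)&(P[...,2]<.45)
    z=np.sort(P[m][:,2]);print(n,m.sum(),z[:15].round(4))
    E=i['extrinsics'];q=np.linalg.inv(E)@np.r_[s['tool_pos'],1];K=i['mtx'];u=K[0,2]+K[0,0]*q[0]/-q[2];v=K[1,2]-K[1,1]*q[1]/-q[2];print('tcp px',u,v)
    im=im.copy();a,b=int(v),int(u)
    c=im[a-60:a+40,b-65:b+65];c=cv2.resize(c,None,fx=6,fy=6,interpolation=cv2.INTER_CUBIC)
    cv2.drawMarker(c,(int((u-b+65)*6),int((v-a+60)*6)),(255,0,0),0,16,1);cv2.imwrite(f"pics/{n}3.png",c[:,:,::-1])
```

```text
9.29 [ 0.5308 -0.0014  0.2692] -1.3 w 0.0262 F [ 0.75 -0.64  1.45] T [0.001 0.021 0.02 ]
scene 1612 [0.2937 0.2948 0.2954 0.2955 0.2956 0.2959 0.2965 0.2968 0.2971 0.2976
 0.2979 0.298  0.2981 0.2984 0.2985]
tcp px 276.1469763095023 158.60103073662236
side 3072 [0.2933 0.2938 0.2941 0.2947 0.2949 0.2951 0.2951 0.2955 0.2958 0.2962
 0.2962 0.2964 0.2968 0.297  0.2971]
tcp px 312.73790023527346 178.9224882815546
```

View pics/scene3.png

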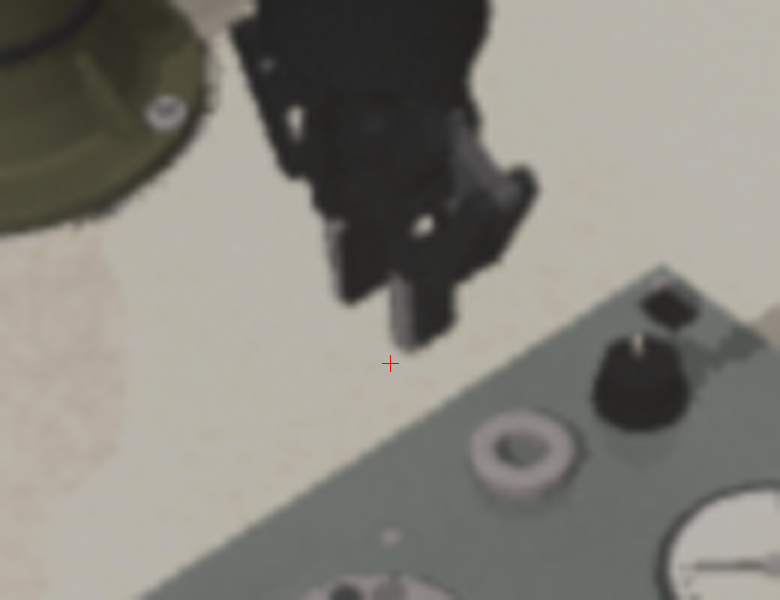

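View pics/side3.png

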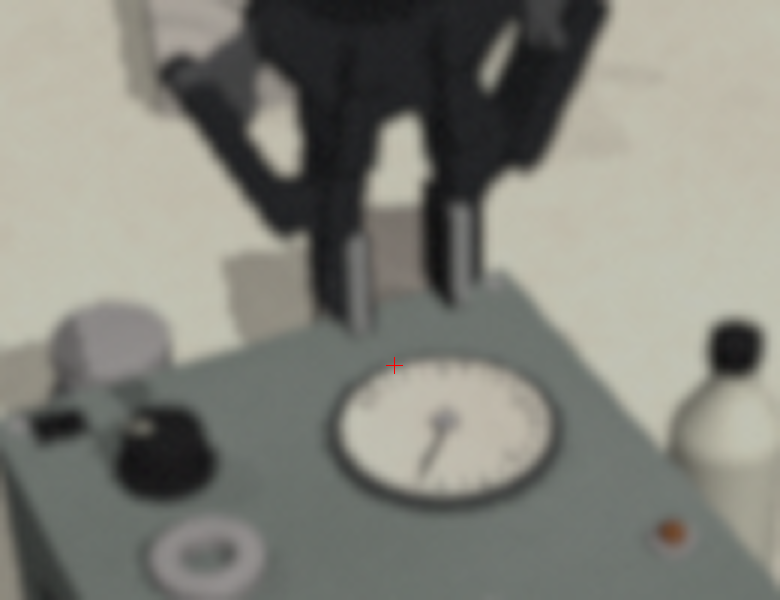

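All views agree that the fingertips really end about 24 mm behind the reported TCP: tips at z≈0.2935 with the TCP at 0.2695. I'll command the TCP 24 mm lower and keep the descents force-guarded.

```bash
cat >> arc.py <<'E'
D=.024
E
python3 - <<'E'
from arc import *
fingers.set_gripper(.020,20)
manip.goto(*stud(0,.18))
hit=manip.movel(*stud(0,.132-D),rate=.08,max_force=6);say(f'down {hit}')
if not hit:
    for th in np.arange(.25,1.8,.25):
        h=manip.movel(*stud(th,.132-D),rate=.08,max_force=12);say(f'{th:.2f} {h}')
        if h: break
    else:
        manip.movel(stud(1.75,.18)[0],rate=.2)
        fingers.set_gripper(.026,20)
        yaw=-1.3; c=np.array([0.536,-0.020]);p=c-0.01*np.array([np.cos(yaw),np.sin(yaw)])
        manip.goto([p[0],p[1],.23],[-np.pi/2,0,yaw])
s=say();im,d=eyes.read_camera("wrist");i=eyes.camera_info("wrist")
T=tool_T(s)@i['hand_eye'];P=cloud(d,i['mtx'],T);np.savez("pics/w4.npz",im=im,P=P,d=d,T=T,K=i['mtx'])
cv2.imwrite("pics/w4.png",im[:,:,::-1])
cv2.imwrite("pics/w4c.png",cv2.resize(im[120:280,230:430],None,fx=4,fy=3.75,interpolation=cv2.INTER_CUBIC)[:,:,::-1])
E
```

```text
down False 12.03 [ 0.5232 -0.0241  0.1085] -2.867 w 0.0199 F [ 0.18 -0.5  -0.33] T [-0.007  0.001 -0.008]
0.25 False 12.43 [ 0.53   -0.0407  0.1084] -2.62 w 0.0201 F [ 0.91  0.28 -0.47] T [ 0.006  0.022 -0.012]
0.50 False 12.82 [ 0.5404 -0.0547  0.1081] -2.37 w 0.02 F [-0.44  0.06 -0.29] T [ 0.044 -0.025  0.03 ]
0.75 False 13.22 [ 0.5543 -0.0657  0.1079] -2.121 w 0.0197 F [ 0.3  -0.29  0.33] T [-0.008  0.024 -0.034]
1.00 False 13.62 [ 0.5706 -0.0731  0.1079] -1.871 w 0.02 F [-0.15  0.55  0.64] T [-0.017  0.04   0.033]
1.25 False 14.03 [ 0.5883 -0.0763  0.108 ] -1.621 w 0.0199 F [-0.25 -0.02 -0.5 ] T [-0.083  0.004  0.032]
1.50 False 14.43 [ 0.6062 -0.0749  0.108 ] -1.371 w 0.0198 F [-0.52 -0.24  0.07] T [-0.053  0.052 -0.054]
1.75 False 14.82 [ 0.6231 -0.0692  0.108 ] -1.121 w 0.02 F [-1.    0.43  0.46] T [-0.041  0.016  0.024]
 16.12 [ 0.5333 -0.0101  0.2301] -1.299 w 0.0263 F [ 0.14 -0.29  0.22] T [-0.007  0.061 -0.004]
```

View pics/w4.png

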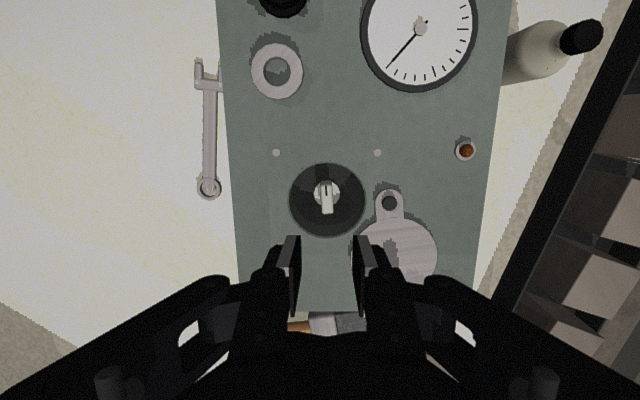

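View pics/w4c.png

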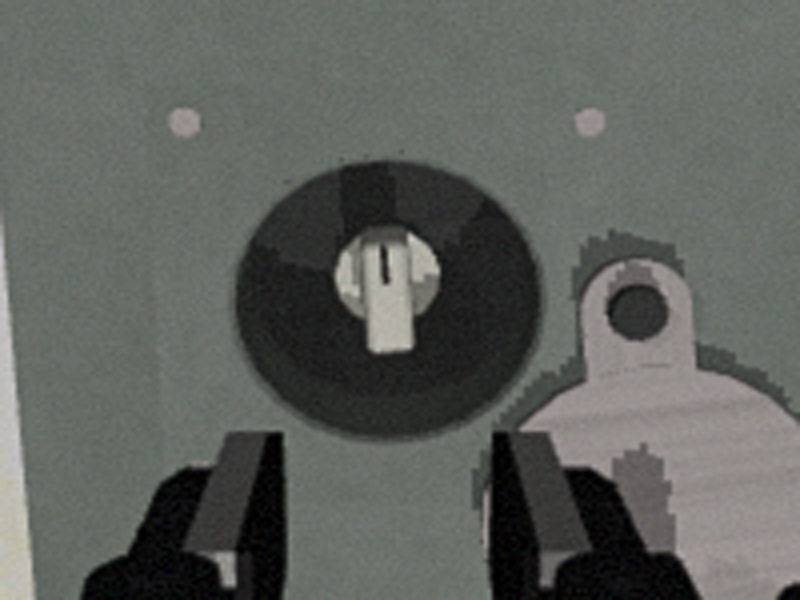

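The cover is off the well. The well's mouth is at (327,200) and the knob's bar runs from (326,184) to (328,213), with its black line at the upper end. I'll compute the centre, the knob angle and the cover angle.

Run:
```python
from h import *
f=np.load("pics/w4.npz");P=f['P'];K=f['K'];T=f['T'];im=f['im'];z=P[...,2]
def ray(u,v,h):
    u=np.asarray(u,float);v=np.asarray(v,float)
    d=np.stack([(u-K[0,2])/K[0,0],-(v-K[1,2])/K[1,1],-np.ones_like(u)],-1)@T[:3,:3].T;o=T[:3,3];return o+d*((h-o[2])/d[...,2:3])
g=cv2.cvtColor(im,cv2.COLOR_RGB2HSV)
# well mouth: dark region
m=(im.max(2)<62).astype(np.uint8);m[:, :280]=0;m[:,375:]=0;m[:155]=0;m[240:]=0
n,l,st,_=cv2.connectedComponentsWithStats(m);k=1+st[1:,4].argmax();print(st[k])
c=max(cv2.findContours((l==k).astype(np.uint8),0,1)[0],key=cv2.contourArea)
h=cv2.convexHull(c)[:,0];w=ray(h[:,0],h[:,1],.12)[:,:2]
(cx,cy),r=cv2.minEnclosingCircle(w.astype(np.float32));A=np.c_[2*w,np.ones(len(w))];s=np.linalg.lstsq(A,(w**2).sum(1),rcond=None)[0];print('mouth',cx,cy,r,s[:2],np.sqrt(s[2]+s[:2]@s[:2]))
# knob top by depth
b=(z>.109)&(z<.119);b[:175]=0;b[222:]=0;b[:,:312]=0;b[:,342:]=0
q=P[b][:,:2];print('knobtop',len(q),P[b].mean(0),cv2.minAreaRect(q.astype(np.float32)))
v=(im.min(2)>120);v[:180]=0;v[220:]=0;v[:,318:]&=True
e=np.array([[321.4,184.5],[331.8,184.5],[333.4,213.5],[322,213.5]])
for x in e: print(ray(*x,.114).round(4))
dsk=ray(400,252,.125);pv=ray(389.5,203,.125);d=(dsk-pv)[:2];print('disc',dsk,'piv',pv,np.hypot(*d),'theta',np.arctan2(d[1],d[0])-(np.pi+.275)+2*np.pi)
bb=(z>.1235)&(z<.129)&(P[...,0]>.57)&(P[...,1]<-.01)&(P[...,0]<.7)&(P[...,1]>-.15)
print(P[bb].mean(0),P[bb].min(0),P[bb].max(0))
```

```text
[ 289  163   76   74 3750]
mouth 0.5354812741279602 -0.019725939258933067 0.03640002757310867 [ 0.53545315 -0.01975879] 0.036096178678390406
knobtop 369 [ 0.53501733 -0.01884969  0.11400472] ((0.5352903604507446, -0.019730757921934128), (0.011974520981311798, 0.030081400647759438), 19.33049201965332)
[ 0.5268 -0.0072  0.114 ]
[ 0.5364 -0.0045  0.114 ]
[ 0.5459 -0.0321  0.114 ]
[ 0.5351 -0.035   0.114 ]
disc [ 0.61827002 -0.0492971   0.125     ] piv [ 0.59242332 -0.00484386  0.125     ] 0.0514212249904528 theta 1.8224538338632907
[ 0.61836684 -0.04068343  0.12530889] [ 0.57112688 -0.07889546  0.12353186] [ 0.65631146 -0.01010111  0.12827342]
```

The fits match the given sizes: mouth radius 36.1 mm, knob top 30.1×12.0 mm at z 0.114, and cover at about 1.75–1.8 rad. Next I'll enter the well, fingers part-closed and force-guarded, and grip the knob.

```bash
cat >> arc.py <<'E'
W=np.array([.5354,-.0197])
def avg(n=8):
    T=[];F=[]
    for _ in range(n):
        manip.hold(.02);s=readout.sense();T.append(s['torque']);F.append(s['ft_force'])
    return np.mean(T,0),np.mean(F,0),s
E
python3 - <<'E'
from arc import *
yaw=np.deg2rad(109.33)-np.pi;o=[-np.pi/2,0,yaw]
manip.movel([*W,.16],o,rate=.15)
T,F,s=avg();print('bias',T.round(4),F.round(2),s['qpos'].round(3))
h=manip.movel([*W,.098-D],o,rate=.06,max_force=5);say(f'in {h}')
if not h:
    fingers.set_gripper(0.0,30);say('grip')
    T,F,s=avg();print('gripped',T.round(4),F.round(2),s['qpos'].round(3))
E
```

```text
bias [ 0.0027 -0.0086 -0.0138] [ 0.04  0.12 -0.02] [-0.365  0.105  0.377  1.809 -0.041  1.234  0.361]
in False 18.51 [ 0.5358 -0.0197  0.0744] -1.233 w 0.026 F [-0.64 -1.76 -0.43] T [-0.01  -0.02   0.009]
grip 18.77 [ 0.536  -0.0195  0.0745] -1.233 w 0.0109 F [ 0.73 -0.22  1.22] T [ 0.004 -0.216  0.046]
gripped [ 0.0582 -0.187   0.0521] [0.81 0.35 1.59] [-0.352  0.19   0.374  1.904 -0.079  1.061  0.392]
```

The knob is gripped, with about 2 N of side load. Now I'll turn it clockwise using joint 7 alone, watching the torque.

Run:
```python
from arc import *
s=readout.sense();q=np.array(s['qpos']);q0=q[6]
for k in range(5):
    q[6]-=.1;manip.movej(q);T,F,s=avg(6)
    print(round(s['time'],2),'cmd',round(q[6]-q0,3),'act',round(s['qpos'][6]-q0,3),'Tz',T.round(3),'F',F.round(2),s['tool_pos'].round(4),round(s['grip_width'],4))
    if T[2]>.2: break
```

```text
19.26 cmd -0.1 act -0.098 Tz [ 0.047 -0.095 -0.067] F [0.49 0.38 1.12] [ 0.536  -0.0195  0.0745] 0.011
19.61 cmd -0.2 act -0.197 Tz [ 0.039 -0.012 -0.06 ] F [-0.42  0.35  1.25] [ 0.536  -0.0196  0.0745] 0.0109
19.96 cmd -0.3 act -0.297 Tz [ 0.012  0.076 -0.04 ] F [-0.35  0.18  1.68] [ 0.5359 -0.0196  0.0745] 0.0108
20.31 cmd -0.4 act -0.397 Tz [ 0.028  0.199 -0.058] F [-0.71 -0.04  2.23] [ 0.5359 -0.0195  0.0745] 0.0111
20.66 cmd -0.5 act -0.497 Tz [-0.017  0.349 -0.063] F [-1.13  0.31  2.83] [ 0.5358 -0.0196  0.0745] 0.011
```

Run:
```python
from arc import *
s=say();im,d=eyes.read_camera("wrist")
cv2.imwrite("pics/w5.png",im[:,:,::-1]);print(s['tcp_rot'],s['joint_efforts'].round(3))
```

```text
20.66 [ 0.5358 -0.0196  0.0745] -1.73 w 0.011 F [-0.59  0.08  2.48] T [ 0.009  0.319 -0.064]
[-1.56993490e+00  4.10438189e-04 -1.73042415e+00] [-4.6000e-02 -3.4876e+01  2.1610e+00 -2.7555e+01  4.0000e-03 -5.3700e-01
  4.1000e-02]
```

View pics/w5.png

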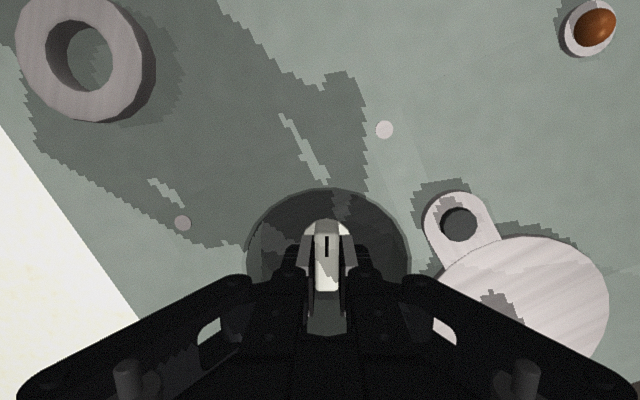

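The knob has turned with the fingers; its black line is still between them at (326,245). The drag reads about −0.06, so the sensor's sign is opposite to what I expected. I'll continue and watch for a change in either direction.

Run:
```python
from arc import *
s=readout.sense();q=np.array(s['qpos']);q[6]+=-.003;L=[]
for k in range(24):
    if q[6]-.08<-2.62: print('limit');break
    q[6]-=.08;manip.movej(q);T,F,s=avg(6);L.append(T[2])
    print(round(s['time'],2),'cmd',round(q[6],3),'act',round(s['qpos'][6],4),'T',T.round(3),'F',F.round(2),'e7',s['joint_efforts'][6].round(3))
    if abs(T[2]+.062)>.07 or np.linalg.norm(F)>8: break
```

```text
21.06 cmd -0.188 act -0.186 T [ 0.004  0.321 -0.049] F [-0.94 -0.11  2.51] e7 0.043
21.41 cmd -0.268 act -0.266 T [ 0.024  0.386 -0.046] F [-1.29  0.27  3.  ] e7 0.043
21.76 cmd -0.348 act -0.3461 T [ 0.073  0.47  -0.051] F [-1.93  0.29  3.49] e7 0.043
22.11 cmd -0.428 act -0.426 T [ 0.077  0.585 -0.044] F [-2.66  0.41  3.62] e7 0.043
22.46 cmd -0.508 act -0.5061 T [ 0.146  0.715 -0.045] F [-3.25  0.56  3.9 ] e7 0.043
22.81 cmd -0.588 act -0.586 T [ 0.18   0.83  -0.054] F [-3.95  0.54  4.87] e7 0.042
23.16 cmd -0.668 act -0.6653 T [ 0.215  0.913 -0.077] F [-4.29  0.84  4.87] e7 0.077
23.51 cmd -0.748 act -0.7453 T [ 0.215  0.945 -0.08 ] F [-4.31  0.69  5.3 ] e7 0.075
23.86 cmd -0.828 act -0.8253 T [ 0.243  0.97  -0.064] F [-4.07  1.02  5.23] e7 0.075
24.21 cmd -0.908 act -0.9053 T [ 0.23   0.996 -0.065] F [-4.5   1.05  5.47] e7 0.075
24.56 cmd -0.988 act -0.9853 T [ 0.267  0.995 -0.075] F [-4.5   1.41  5.21] e7 0.075
24.91 cmd -1.068 act -1.0654 T [ 0.277  1.023 -0.069] F [-4.37  1.57  5.14] e7 0.075
25.26 cmd -1.148 act -1.1453 T [ 0.28   1.023 -0.077] F [-4.45  1.18  5.54] e7 0.075
25.61 cmd -1.228 act -1.2253 T [ 0.277  1.032 -0.077] F [-4.78  1.1   5.56] e7 0.076
25.96 cmd -1.308 act -1.3053 T [ 0.292  1.019 -0.09 ] F [-4.74  1.33  5.6 ] e7 0.076
26.31 cmd -1.388 act -1.3853 T [ 0.339  1.014 -0.042] F [-4.74  1.46  5.47] e7 0.041
26.66 cmd -1.468 act -1.4651 T [ 0.362  1.005 -0.003] F [-4.73  1.34  5.47] e7 -0.012
27.01 cmd -1.548 act -1.545 T [0.42  1.018 0.087] F [-5.12  1.3   5.1 ] e7 -0.068
```

The seat was met at about q7≈−1.35. Since then the torque has risen about 0.15 N m, and 0.195 rad × 0.9 gives 0.17, so the two agree. The steady negative reading before that looks like residual friction left after each stop. One more small step should land mid-window.

Run:
```python
from arc import *
s=readout.sense();q=np.array(s['qpos']);q[6]-=.003
for k in range(2):
    q[6]-=.035;manip.movej(q);T,F,s=avg(12)
    print(round(s['time'],2),'cmd',round(q[6],3),'act',round(s['qpos'][6],4),'T',T.round(3),'F',F.round(2),'e7',s['joint_efforts'][6].round(3))
```

```text
27.46 cmd -1.583 act -1.5819 T [0.259 0.804 0.166] F [-3.99  0.53  4.91] e7 -0.174
27.91 cmd -1.618 act -1.6176 T [0.29  0.798 0.15 ] F [-4.23  0.67  4.73] e7 -0.15
```

Torque is about 0.225 N m above the free-turning baseline, and 0.27 rad past the seat × 0.9 gives about 0.24. That is mid-window. I'll release, lift out and look.

Run:
```python
from arc import *
fingers.set_gripper(.026,30);s=say('open')
p=list(s['tool_pos']);manip.movel([*W,p[2]],rate=.05)
manip.movel([*W,.18],rate=.15)
yaw=-1.3;p=W-0.01*np.array([np.cos(yaw),np.sin(yaw)])
manip.goto([p[0],p[1],.23],[-np.pi/2,0,yaw])
s=say();im,d=eyes.read_camera("wrist");i=eyes.camera_info("wrist")
T=tool_T(s)@i['hand_eye'];P=cloud(d,i['mtx'],T);z=P[...,2]
b=(z>.109)&(z<.119);b[:175]=0;b[222:]=0;b[:,:305]=0;b[:,349:]=0
print(b.sum(),cv2.minAreaRect(P[b][:,:2].astype(np.float32)))
cv2.imwrite("pics/w6.png",im[:,:,::-1])
cv2.imwrite("pics/w6c.png",cv2.resize(im[120:280,230:430],None,fx=4,fy=3.75,interpolation=cv2.INTER_CUBIC)[:,:,::-1])
```

```text
open 28.2 [ 0.5359 -0.0193  0.0743] 3.04 w 0.026 F [-0.1  -0.98  0.65] T [0.    0.016 0.012]
 30.98 [ 0.5325 -0.0101  0.2296] -1.301 w 0.026 F [ 0.13 -0.53 -1.03] T [-0.004 -0.044 -0.032]
377 ((0.5353413820266724, -0.01962466910481453), (0.02978666126728058, 0.011915907263755798), 3.3152599334716797)
```

View pics/w6.png

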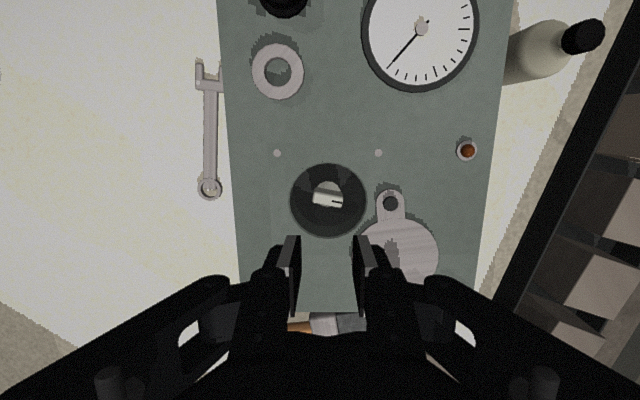

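After release the bar lies at 3.3° against −5.8° while held, so it sprang back 0.159 rad. With the residual drag of 0.08, 0.08 + 0.9·0.159 = 0.22 N m at the peak, which confirms finger-tight. Now I'll swing the cover back.

Run:
```python
from arc import *
manip.goto(*stud(1.73,.18))
hit=manip.movel(*stud(1.73,.132-D),rate=.08,max_force=4);say(f'down {hit}')
if not hit:
    fingers.set_gripper(.020,20);say('narrow')
    for th in [1.5,1.25,1.,.75,.5,.25,.06]:
        h=manip.movel(*stud(th,.132-D),rate=.08,max_force=12);say(f'{th:.2f} {h}')
        if h: break
    else:
        h=manip.movel(*stud(-.08,.132-D),rate=.02,max_force=5);s=say(f'end {h}')
        a=np.arctan2(*(s['tool_pos'][:2]-PIV)[::-1]);print('th',(a-np.pi-H+np.pi)%(2*np.pi)-np.pi)
```

```text
down False 32.62 [ 0.6228 -0.07    0.1086] -1.137 w 0.0257 F [-0.57 -0.77 -0.32] T [-0.008 -0.039  0.024]
narrow 32.85 [ 0.6226 -0.0699  0.1085] -1.137 w 0.0199 F [-0.12  0.2  -0.36] T [-0.005  0.007 -0.027]
1.50 False 33.23 [ 0.6068 -0.075   0.1083] -1.364 w 0.0201 F [ 0.67 -0.55 -0.51] T [-0.009 -0.046 -0.014]
1.25 False 33.63 [ 0.5891 -0.0762  0.1082] -1.612 w 0.02 F [ 0.51  0.26 -0.76] T [ 0.011 -0.024  0.016]
1.00 False 34.03 [ 0.5715 -0.0732  0.1081] -1.862 w 0.0202 F [-0.7   0.28 -0.4 ] T [-0.023  0.006 -0.045]
0.75 False 34.43 [ 0.5551 -0.066   0.1081] -2.112 w 0.0201 F [0.09 0.08 0.4 ] T [ 0.003 -0.001 -0.007]
0.50 False 34.83 [ 0.541  -0.0549  0.108 ] -2.362 w 0.02 F [0.91 0.85 0.11] T [ 0.007 -0.039  0.035]
0.25 False 35.23 [ 0.5301 -0.0407  0.108 ] -2.612 w 0.0198 F [ 0.55 -0.07  0.37] T [-0.01  -0.048  0.071]
0.06 False 35.58 [ 0.5243 -0.0284  0.108 ] -2.802 w 0.02 F [-0.11 -0.42  0.06] T [-0.018  0.002 -0.028]
end False 36.23 [ 0.5214 -0.019   0.108 ] -2.946 w 0.0201 F [-0.04 -0.58  0.19] T [-0.236  0.019  0.029]
th -0.07277697977417752
```

Run:
```python
from arc import *
s=readout.sense();p=s['tool_pos']
manip.movel([p[0],p[1],.20],rate=.12)
yaw=0.272-np.pi;c=np.array([0.54,-0.02]);p=c-0.02*np.array([np.cos(yaw),np.sin(yaw)])
manip.goto([p[0],p[1],.27],[-np.pi/2,0,yaw])
s=say();im,d=eyes.read_camera("wrist");i=eyes.camera_info("wrist")
T=tool_T(s)@i['hand_eye'];P=cloud(d,i['mtx'],T);z=P[...,2]
m=(z>.140)&(z<.156)&(abs(P[...,0]-.53)<.05)&(abs(P[...,1]+.02)<.05);q=P[m].mean(0);print(q,m.sum())
a=np.arctan2(*(q[:2]-PIV)[::-1]);print('stud th',(a-np.pi-.272+np.pi)%(2*np.pi)-np.pi)
m=(z>.123)&(z<.129);m[:,:285]=0;m[:,371:]=0;m[:160]=0;m[246:]=0
print('disc',m.sum(),P[m].mean(0),'vs before [ 0.5396 -0.021 ]')
cv2.imwrite("pics/w7.png",im[:,:,::-1])
```

```text
37.56 [ 0.5596 -0.0146  0.2698] -2.87 w 0.0199 F [-0.44 -0.17 -0.24] T [ 0.011  0.01  -0.015]
[ 0.52332927 -0.02340135  0.14912708] 137
stud th -0.0034050564490719637
disc 4731 [ 0.53928107 -0.01898791  0.12487981] vs before [ 0.5396 -0.021 ]
```

View pics/w7.png

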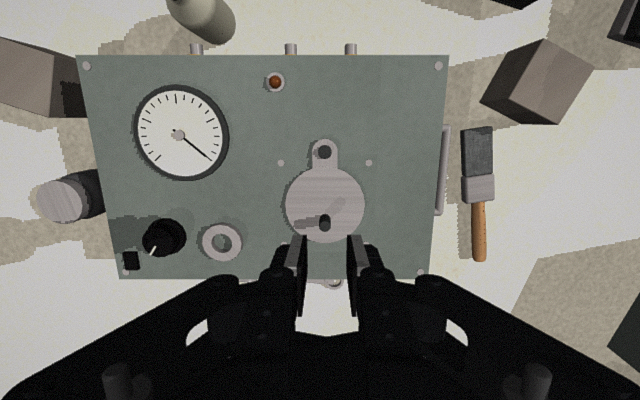

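The cover is shut, with the stud at 0.00 ± 0.03 rad. The washer, pacing mark, brush and cubes sit at the same pixels as before. The arm is clear, so I'm handing in.

```bash
python3 -c "
from cell import manip
manip.job_done()"
```

```text
the job is handed in; nothing more can be done
```

The job is handed in, at about 38 s of the 72 s allowed. The cover was swung clear, the valve turned clockwise to finger-tight, and the cover swung back over the well.

- **Valve:** I turned the knob about 2 rad clockwise. It met the seat about 0.27 rad before I stopped. The peak was about 0.22–0.24 N m above the drag, against a window of 0.1 to 0.35. Three estimates agree on that: the torque rise, the angle past the seat, and the spring-back of about 0.16 rad on release.
- **Cover:** In the last picture the cover is shut, with the stud at 0.00 ± 0.03 rad.
- **Everything else:** The washer, pacing knob mark, brush and the cubes in view had not moved. My moves were guarded at 12 N or less, and readings with the knob in grip stayed under about 8 N.

**What disagreed:**
- **Fingertips:** They end about 24 mm short of the reported TCP. My first swing passed over the stud without touching anything. I measured the gap with all three cameras and corrected for it.
- **Torque sign:** Before the seat, the torque read about −0.07 N m instead of +0.08 while turning freely. I took this as friction left over after each stop, so I judged tightness from the change in torque, not its absolute value.

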